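# Clear the jam and reset the paper folder

## Task

The paper folder has jammed: first put every wad of crumpled paper, from its feed tray and from the desk, into the wastepaper bin. Then, with the cover still open, turn the handwheel until the white mark on its rim is at the top and set the thickness dial to position 4, counting the clicks up clockwise from its anticlockwise end stop. Last, close the cover fully and press the reset button all the way down, leaving the other things on the desk where they are.

Things in the scene. Friction and masses are not known exactly. Their poses are not given: they have to be found in the camera images.
- wad_a_center (a point): centre of a wad of crumpled white paper, a firm angular lump about 56 mm across and 48 mm high, 15 g; grip it across its middle at its centre height. At the start it lies on the feed tray of the folder. It may be absent (None).
- wad_b_center (a point): centre of a wad of crumpled white paper, a firm angular lump about 60 mm across and 50 mm high, 15 g; grip it across its middle at its centre height. At the start it lies on the feed tray of the folder. It may be absent (None).
- wad_c_center (a point): centre of a wad of crumpled white paper, a firm angular lump about 60 mm across and 50 mm high, 15 g; grip it across its middle at its centre height. At the start it lies on the desk, left of the folder. It may be absent (None).
- wad_d_center (a point): centre of a wad of crumpled white paper, a firm angular lump about 58 mm across and 50 mm high, 15 g; grip it across its middle at its centre height. At the start it lies on the desk, left of the folder. It may be absent (None).
- bin_floor (a point): centre of the inner floor of the low open wastepaper bin (dark steel box, fixed), inside 200 mm along its x and 220 mm along its y, walls 5 mm thick, rim 90 mm above this point (95 mm above the desk). Axes: z up, x and y along its sides.
- folder: the desktop paper folder, a grey fixed machine. Origin at the centre of its underside, on the desk; +x points to its back (away from the robot), +y to its left (the handwheel), z up. In its frame the roller housing with the cover spans x -15 to 150, y -132 to 132 mm, top at z 172; the console box on the right x -155 to 60, y -232 to -132 mm, top at z 150, carries the dial and behind it the button.
- feed_tray (a point): centre of the top of the feed tray, the metal shelf at the folder's front, 100 mm above the desk, 190 mm along the folder's x and 236 mm along its y, with a 14 mm high guide along each side (y +-115 mm); behind it the roller housing stands 72 mm higher.
- wheel_hub (a point): centre of the handwheel: a black upright wheel 120 mm in diameter, 24 mm thick, on the left side of the folder, axle along the folder's y, centre 118 mm above the desk, 42 mm free between its inner face and the machine's side. It turns either way without end or ratchet, stays where it is left, and needs about 0.6 N at the rim.
- wheel_mark (a point): the white mark across the rim of the handwheel, 60 mm from the hub centre; low down and hidden from above at the start. The point turns with the wheel; its z axis points from the hub through the mark, so the mark is at the top when that axis is upright (a small white pointer on the machine's side shows the top too).
- dial (a joint): the thickness dial, rad, growing clockwise seen from above: 0 at its anticlockwise end stop, 3.0 at the clockwise one. A spring detent clicks every 0.3 rad (positions 0 to 10; position n reads 0.3 n) and draws the dial into the nearer position; turning takes about 0.1 N m. Black ticks on the console show the positions, those of 0, 5 and 10 longer.
- dial_grip (a point): on the dial's upright axis, 37 mm above the console, 7 mm below the knob's top. The knob is a bar 44 mm long, 14 mm wide, 32 mm high on a 48 mm disc (disc top 23 mm below this point). x axis: along the bar towards its white line, the pointer. At position 5 it points to the folder's back; at 0, 1.5 rad anticlockwise of that, to its left.
- cover (a joint): the roller cover, rad: 0 closed, about 1 at the start (open). A flap with a clear window, 155 mm deep, 236 mm wide, hinged along the machine's back (hinge line along y at x 146, z 172 mm of the folder). It swings up and back, stays at any angle, and shuts when its free edge is pushed down and forward, to the robot, with about 2 N.
- cover_edge (a point): middle of the black lip along the cover's free edge, at its top: 149 mm from the hinge line and 14 mm above the cover's underside. The lip is 100 mm long along the folder's y, 12 mm wide.
- reset_button (a joint): travel of the reset button, m: 0 up, 0.006 fully down; springs back; 5 N presses it fully down.
- reset_button_top (a point): centre of the top of the round white reset button on the console, 30 mm across, pressed straight down.
- clip_pot: black round plastic pot holding paper clips, 60 mm across, 50 mm high, loose on the desk; leave it alone. Origin at the centre of its underside.
- mug: white mug, 80 mm across, 92 mm high, with a handle, loose on the desk; leave it alone. Origin at the centre of its underside.
- stapler: black and steel stapler, 140 x 36 x 55 mm, loose on the desk; leave it alone. Origin at the centre of its underside.
- tape_dispenser: heavy red tape dispenser, 150 x 60 x 82 mm, loose on the desk; leave it alone. Origin at the centre of its underside.
- hole_punch: dark steel two-hole punch, 110 x 100 x 85 mm, loose on the desk; leave it alone. Origin at the centre of its underside.
- book: green hardback book lying flat, 156 x 230 x 30 mm, loose on the desk; leave it alone. Origin at the centre of its underside.
There are look-alikes about, which are no part of the job. What is shaped like the part that bears wad_b_center but purple is not meant.

How it is judged:
By the outcome, as a careful person would: the job done as asked, in the order asked, and still so for the second after the job is handed in, with the robot touching nothing.
Of wad_a, wad_b, wad_c, wad_d only 3 to 4 are there at a start; the rules pass over those that are not, and their reading is None.
At some moment in a run one of wad_a, wad_b, wad_c, wad_d may be knocked a few centimetres aside while the robot is not near it.
Once in a run the grip may slacken for a moment while it holds something.
It also fails if it takes over 208 s, if anything falls off the work surface, if the arm or the gripper's body presses on something with over 40 N, if the wrist force passes 120 N, or if a joint passes its speed limit or range.

## Robot

A 6-joint arm with a two-finger parallel gripper is mounted at the origin on the work surface. World frame = base frame: x ahead of the robot, y to its left, z up, the work surface at z = 0. Lengths are in mm, angles in rad, forces in N, time in s.
With the tool pointing down it reaches from about 325 to 850 mm from the base axis. Payload 4.4 kg.
Tool frame: the origin (TCP) lies on the centre line of the jaws, within the pads' length; the fingertips stand 19 mm ahead of it and the grasp point (between the pads) is the TCP (env.finger_overhang is the distance from the TCP to the fingertips, in mm); z points along the fingers, y is the direction in which the jaws open and shut (so a half turn about z gives the same grasp; the last joint's range is limited). The gripper opens to 94 mm and grips with 3 to 60 N. Pads are 16 mm wide; open, the fingers measure 119 mm over their backs; the gripper's body (75 mm by 177 mm) begins 78 mm behind the grasp point.
Start: joints at [-0.15, 0.207, 1.542, -0, 1.393, -0.15], TCP at [575.002, -0.012, 224.447] pointing down, gripper open.
Joint ranges: [-2.73, 2.73], [-0.86, 2.22], [0.23, 2.46], [-1.11, 4.25], [0.08, 2.63], [-2.82, 2.82]. Speed limits (rad/s): [2.79, 2.79, 3.14, 3.14, 3.14, 3.14].

## Interface

Orientations are given as a rotation vector (axis times angle).
In Python, from rig import env gives the robot as it stands.
- The arm moves only by the shell command python3 -m jog 'ROWS' [FORCE]. ROWS is a JSON object of lists of equal length, an entry for each row: "translation": the shift along the tool's x, y, z in m, a list of three; "angular": the turn, a rotation vector about the tool's x, y, z in rad, a list of three; "claw": the opening, from 0 (shut) to 1 (fully open). A call has 1 to 20 rows; each row is the pose to reach, as a shift and turn from the pose commanded when the call began, along the tool's axes at that moment; what a row does not reach only later rows make up. A row lasts 1/10 s, in which the tool goes at most 50 mm and 8.59 degrees, less where a joint would pass 70% of its speed; a pose out of reach is approached as far as the arm can. A call with a gripper value outside its range is refused whole. The fingers move at their own pace and stop on an object; FORCE is the grip in N (left out, the last holds). Time passes only in rows, so rows that repeat a pose let the fingers close. It gives the time, the measured TCP pose, the force and the opening at its end, in the units of the state.
- env.read_state(): the state, without advancing time (a new reading comes with each control period).
- env.snapshot(name): name is "scene" or "side" or "wrist"; returns a dict with "image" (420x560x3 uint8, blue, green, red), "vfov" (degrees; the focal length in pixels is half the picture's height over the tangent of half this angle, whatever the lens; pixels are square), "cx", "cy" (the principal point, pixels), "world_from_camera" (4x4, takes a point from camera to world coordinates). Camera axes: x right, y up, looking along -z (the intrinsics and any distortion apply to the point x, -y, -z); pixel columns grow to the right and rows downward; lengths in mm; the calibration is good to about 2 mm. The wrist camera is an equidistant fisheye: a pixel r from the principal point sees the ray r / f radians off the axis. A picture is of the moment at which its call begins. There is no depth.
- env.hand_in(): hands the job in, once; it reports no verdict.
The state is a dict: "t": time; "joint_positions": joint angles; "dq": joint speeds; "joint_torque": joint torques, N m; "position": TCP position; "orientation": TCP orientation; "ft_force": force on the tool from outside, world axes, zero at the start; "wrist_torque": the same for the moment, N m; "grip_width": finger opening in mm.
Only numpy, scipy, OpenCV 4.12 (cv2) and the standard library are available. Lean on these libraries where they do the work, as an engineer would, in place of code of your own. Each camera call takes 0.05 s, during which the arm holds its last target. There are 200 camera calls.

## Working session

There is one attempt and no reset: what is moved stays moved. The work goes in short steps, Python scripts to look and compute and a shell command to move; the robot and the scene stay as the last step left them, time stands still between calls to the robot, and variables do not carry over. Pictures are saved under pics/ and viewed, about 12 in all and at most 16, crops included, and the job is handed in when it is done.

```bash
ls; mkdir -p pics; cat > h.py <<'E'
import numpy as np, cv2
from rig import env
from scipy.spatial.transform import Rotation as R
def snap(n,save=None):
    s=env.snapshot(n)
    s['f']=s['image'].shape[0]/2/np.tan(np.radians(s['vfov'])/2); s['fish']=(n=='wrist')
    s['T']=np.array(s['world_from_camera'])
    if save: cv2.imwrite('pics/'+save,s['image'])
    return s
def ray(s,u,v):
    x=(u-s['cx'])/s['f'];y=(v-s['cy'])/s['f']
    if s['fish']:
        r=np.hypot(x,y);k=np.sin(r)/r if r>1e-9 else 1
        d=np.array([x*k,-y*k,-np.cos(r)])
    else: d=np.array([x,-y,-1.])
    d=s['T'][:3,:3]@d
    return s['T'][:3,3],d/np.linalg.norm(d)
def onz(s,u,v,z):
    o,d=ray(s,u,v);return o+d*(z-o[2])/d[2]
def tri(*a):
    A=0;b=0
    rs=[ray(*q) for q in a]
    for o,d in rs:
        P=np.eye(3)-np.outer(d,d);A=A+P;b=b+P@o
    p=np.linalg.solve(A,b)
    return p,[round(float(np.linalg.norm((np.eye(3)-np.outer(d,d))@(p-o))),1) for o,d in rs]
def proj(s,p):
    q=np.linalg.inv(s['T'])@np.r_[p,1]
    x,y,z=q[0],-q[1],-q[2]
    if s['fish']:
        r=np.hypot(x,y);t=np.arctan2(r,z);k=t/r if r>1e-9 else 1/z
        x,y=x*k,y*k
    else: x,y=x/z,y/z
    return np.array([s['cx']+s['f']*x,s['cy']+s['f']*y]).round(1)
def totool(p):
    "world target -> shift in tool axes, m"
    st=env.read_state();Rt=R.from_rotvec(st['orientation']).as_matrix()
    return (Rt.T@(np.array(p)-np.array(st['position']))/1000).round(4)
E
python3 - <<'E'
from h import *
st=env.read_state();print({k:np.round(v,3).tolist() for k,v in st.items()}, env.finger_overhang)
a=snap('scene');b=snap('side');c=snap('wrist')
cv2.imwrite('pics/scene.png',a['image']);cv2.imwrite('pics/side.png',b['image']);cv2.imwrite('pics/wrist.png',c['image'])
for s in(a,b,c):print(s['f'],s['cx'],s['cy'],s['T'].round(2).tolist())
E
```

```text
pics
{'t': 0.0, 'joint_positions': [-0.15, 0.207, 1.543, -0.0, 1.394, -0.151], 'dq': [0.0, -0.001, -0.0, -0.002, 0.001, 0.001], 'joint_torque': [-0.0, -37.088, -28.142, 0.07, 0.036, -0.0], 'position': [574.237, 0.118, 223.296], 'orientation': [-2.22, -2.22, 0.002], 'ft_force': [-0.36, 0.14, 0.763], 'wrist_torque': [0.009, -0.001, 0.0], 'grip_width': 93.746} 19.0
500.08219045229754 280.9590727474733 205.05059822695176 [[-0.16, -0.62, 0.77, 1633.51], [0.99, -0.11, 0.11, 87.35], [0.01, 0.77, 0.63, 1033.74], [0.0, 0.0, 0.0, 1.0]]
529.499168676507 280.4101949223975 211.16250034910917 [[0.99, 0.11, -0.11, 368.24], [-0.16, 0.7, -0.69, -1079.26], [-0.0, 0.7, 0.71, 1187.02], [0.0, 0.0, 0.0, 1.0]]
325.19226210127806 277.27637379500084 206.7920504966056 [[1.0, 0.0, 0.0, 574.61], [-0.0, 0.96, 0.28, 83.02], [-0.0, -0.28, 0.96, 382.67], [0.0, 0.0, 0.0, 1.0]]
```

View pics/scene.png

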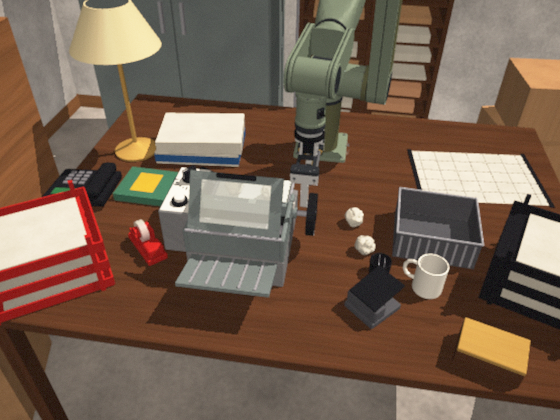

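View pics/side.png

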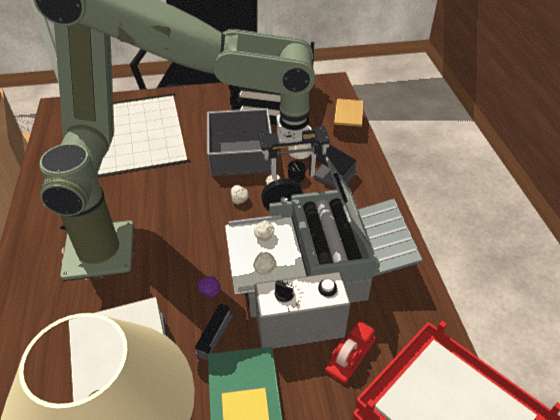

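View pics/wrist.png

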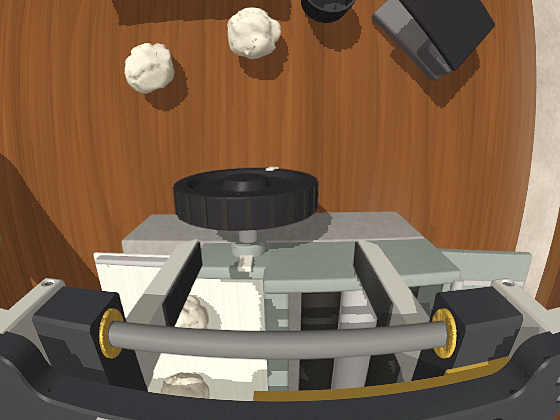

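All four white wads are there.
- **Tray wads:** side (264,230) and (264,263).
- **Desk wads:** scene (354,216) and (366,244); wrist (149,68) and (253,33).
- **Look-alikes:** the purple wad at side (209,287) is the decoy. The white reset button at side (327,287) and the mug are also pale.
- **Bin:** the dark box at scene (437,225). The dark tray at scene (530,260) is not the bin.

```bash
python3 - <<'E'
from h import *
a=snap('scene');b=snap('side');c=snap('wrist')
def blob(s,u,v,r=22,sat=70,val=120):
    h=cv2.cvtColor(s['image'],cv2.COLOR_BGR2HSV)
    m=((h[...,1]<sat)&(h[...,2]>val)).astype(np.uint8)
    k=np.zeros_like(m);cv2.circle(k,(u,v),r,1,-1);m&=k
    n,l,st,ce=cv2.connectedComponentsWithStats(m)
    i=1+st[1:,4].argmax();x,y,w,hh,A=st[i];return x+w/2,y+hh/2,w,hh
for (ua,ub,uc) in [((354,216),(239,194),(149,68)),((366,244),None,(253,33))]:
    pa=blob(a,*ua);pc=blob(c,*uc,r=34);q=[(a,*pa[:2]),(c,*pc[:2])]
    if ub: pb=blob(b,*ub,r=14);q.append((b,*pb[:2]))
    p,e=tri(*q);print(pa,pc,p.round(1),e)
# bin rim corners
for n,ua,ub in [('nr',(400,191),(208,113)),('nl',(480,198),(268,108))]: pass
print('bin rim on z=95 scene',[onz(a,u,v,95).round(0).tolist() for u,v in[(399,190),(480,197),(477,243),(398,233)]])
print('bin rim on z=95 side',[onz(b,u,v,95).round(0).tolist() for u,v in[(208,112),(268,108),(274,152),(210,149)]])
print('tray wads side z=124',onz(b,264,231,124).round(0),onz(b,264,263,124).round(0))
w,h=280,210
def crop(s,x,y,k):return cv2.resize(s['image'][y:y+h//k*2,x:x+w//k*2],(560,420),interpolation=cv2.INTER_CUBIC)
im=cv2.resize(b['image'][90:330,190:390],(500,600),interpolation=cv2.INTER_CUBIC)
cv2.imwrite('pics/c1.png',im)
print(env.read_state()['t'])
E
```

```text
(np.float64(354.5), np.float64(217.0), np.int32(19), np.int32(20)) (np.float64(149.0), np.float64(68.0), np.int32(50), np.int32(50)) [429.6 142.   25.2] [1.3, 0.5, 1.5]
(np.float64(364.0), np.float64(244.5), np.int32(20), np.int32(19)) (np.float64(255.5), np.float64(31.0), np.int32(53), np.int32(50)) [551.4 175.4  28.4] [0.1, 0.1]
bin rim on z=95 scene [[358.0, 270.0, 95.0], [351.0, 514.0, 95.0], [565.0, 476.0, 95.0], [560.0, 262.0, 95.0]]
bin rim on z=95 side [[361.0, 506.0, 95.0], [574.0, 496.0, 95.0], [558.0, 248.0, 95.0], [354.0, 297.0, 95.0]]
tray wads side z=124 [ 476. -116.  124.] [ 461. -226.  124.]
0.3
```

View pics/c1.png

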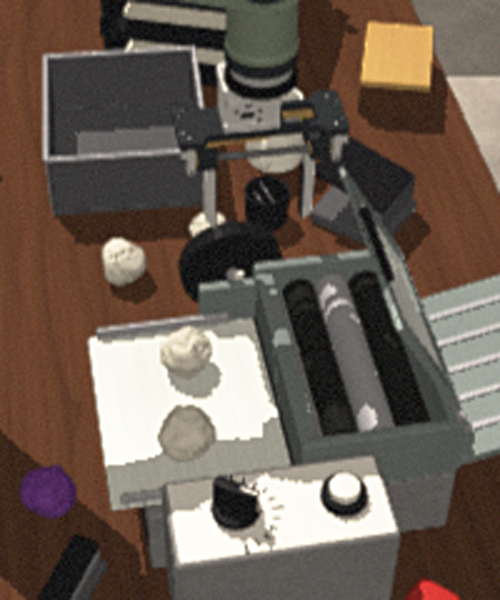

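The crop confirms the tray wads at crop (187,350) and (187,433), and the purple one is separate. I'll start with the desk wad at (430,142,25).

```bash
python3 -m jog '{"translation":[[0.02,-0.045,0],[0.05,-0.08,0],[0.08,-0.11,0],[0.12,-0.145,0],[0.142,-0.145,0.02],[0.142,-0.145,0.06],[0.142,-0.145,0.11],[0.142,-0.145,0.15],[0.142,-0.145,0.18],[0.142,-0.145,0.198],[0.142,-0.145,0.198],[0.142,-0.145,0.198],[0.142,-0.145,0.198],[0.142,-0.145,0.198],[0.142,-0.145,0.198],[0.142,-0.145,0.198],[0.142,-0.145,0.198]],"angular":[[0,0,0],[0,0,0],[0,0,0],[0,0,0],[0,0,0],[0,0,0],[0,0,0],[0,0,0],[0,0,0],[0,0,0],[0,0,0],[0,0,0],[0,0,0],[0,0,0],[0,0,0],[0,0,0],[0,0,0]],"claw":[1,1,1,1,1,1,1,1,1,1,1,0,0,0,0,0,0]}' 15
```

```text
t: 2.0
position: [430.3, 142.0, 26.9]
orientation: [2.221, 2.221, 0.001]
ft_force: [-0.6, 0.0, 2.9]
grip_width: 52.2
```

```bash
python3 -m jog '{"translation":[[0,0,-0.045],[0,0,-0.09],[0,0,-0.13],[0.03,0,-0.165],[0.075,0,-0.165],[0.12,0,-0.165],[0.16,0,-0.165],[0.193,0,-0.165],[0.193,0,-0.15],[0.193,0,-0.11],[0.193,0,-0.08],[0.193,0,-0.06],[0.193,0,-0.06]],"angular":[[0,0,0],[0,0,0],[0,0,0],[0,0,0],[0,0,0],[0,0,0],[0,0,0],[0,0,0],[0,0,0],[0,0,0],[0,0,0],[0,0,0],[0,0,0]],"claw":[0,0,0,0,0,0,0,0,0,0,0,0,0]}'
```

```text
t: 3.3
position: [426.9, 333.3, 82.8]
orientation: [-2.22, -2.22, 0.012]
ft_force: [-0.7, -0.6, 0.0]
grip_width: 51.9
```

```bash
python3 -m jog '{"translation":[[0,0,0],[0,0,0],[0,0,0],[0,0,-0.04],[0,0,-0.08],[0,0,-0.12],[0,0.03,-0.14],[-0.04,0.06,-0.14],[-0.08,0.09,-0.14],[-0.12,0.12,-0.14],[-0.158,0.125,-0.14],[-0.158,0.125,-0.14],[-0.158,0.125,-0.14]],"angular":[[0,0,0],[0,0,0],[0,0,0],[0,0,0],[0,0,0],[0,0,0],[0,0,0],[0,0,0],[0,0,0],[0,0,0],[0,0,0],[0,0,0],[0,0,0]],"claw":[0.8,0.8,0.8,0.8,0.8,0.8,0.8,0.8,0.8,0.8,0.8,0.8,0.8]}'
python3 - <<'E'
from h import *
c=snap('wrist','w2.png');s=snap('scene');
print(c['T'][:3,3])
for p in[(551,175,28),(551,175,0)]:print(proj(c,p))
E
```

```text
t: 4.6
position: [555.5, 176.4, 227.5]
orientation: [2.224, 2.219, 0.003]
ft_force: [-0.5, 0.4, -0.7]
grip_width: 75.1
[555.44486426 259.19968268 386.81982387]
[272.8 188.8]
[273.  183.5]
```

View pics/w2.png

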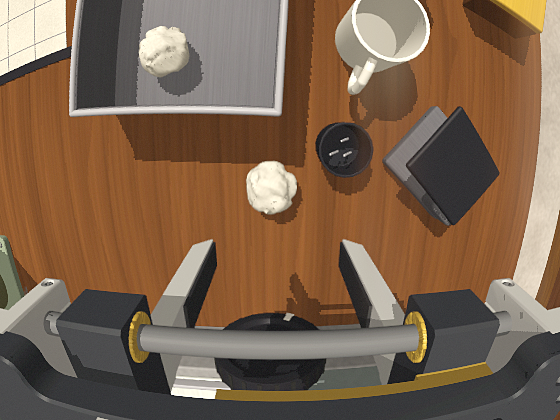

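The wrist view shows wad 1 in the bin at (164,50), the next wad at (271,187), the pot at (343,149), and the white mark at (288,317) on the outer, low part of the wheel. I'll compute the clearances.

```bash
python3 - <<'E'
from h import *
c=snap('wrist')
print('wad',onz(c,271.5,187.5,26).round(),'pot rim',onz(c,343,147,50).round(), 'pot left edge',onz(c,317,150,50).round(),'bin',onz(c,70,112,95).round(),onz(c,279,113,95).round(),'mark',[onz(c,288,317,z).round().tolist() for z in(60,100,140)])
E
```

```text
wad [549. 178.  26.] pot rim [624. 227.  50.] pot left edge [597. 223.  50.] bin [344. 276.  95.] [557. 261.  95.] mark [[568.0, 25.0, 60.0], [567.0, 54.0, 100.0], [565.0, 83.0, 140.0]]
```

```bash
python3 -m jog '{"translation":[[0.001,-0.005,0.045],[0.001,-0.005,0.09],[0.001,-0.005,0.13],[0.001,-0.005,0.165],[0.001,-0.005,0.19],[0.001,-0.005,0.2],[0.001,-0.005,0.2],[0.001,-0.005,0.2],[0.001,-0.005,0.2],[0.001,-0.005,0.2],[0.001,-0.005,0.2],[0.001,-0.005,0.2]],"angular":[[0,0,0],[0,0,0],[0,0,0],[0,0,0],[0,0,0],[0,0,0],[0,0,0],[0,0,0],[0,0,0],[0,0,0],[0,0,0],[0,0,0]],"claw":[0.8,0.8,0.8,0.8,0.8,0.8,0.8,0,0,0,0,0]}'
python3 -m jog '{"translation":[[0,0,-0.045],[0,0,-0.09],[0,0,-0.13],[0.02,-0.01,-0.165],[0.06,-0.02,-0.165],[0.10,-0.04,-0.165],[0.14,-0.05,-0.165],[0.163,-0.055,-0.165],[0.163,-0.055,-0.15],[0.163,-0.055,-0.11],[0.163,-0.055,-0.08],[0.163,-0.055,-0.06],[0.163,-0.055,-0.06]],"angular":[[0,0,0],[0,0,0],[0,0,0],[0,0,0],[0,0,0],[0,0,0],[0,0,0],[0,0,0],[0,0,0],[0,0,0],[0,0,0],[0,0,0],[0,0,0]],"claw":[0,0,0,0,0,0,0,0,0,0,0,0,0]}'
```

```text
t: 5.95
position: [551.3, 178.5, 28.3]
orientation: [2.221, 2.22, 0.004]
ft_force: [-1.1, 1.0, 6.8]
grip_width: 54.3
t: 7.25
position: [491.9, 338.0, 81.6]
orientation: [-2.221, -2.218, 0.015]
ft_force: [-0.6, -0.0, -0.3]
grip_width: 54.5
```

```bash
python3 -m jog '{"translation":[[0,0,0],[0,0,0],[0,0,0],[0,0,-0.045],[0,0,-0.09],[-0.03,0,-0.13],[-0.075,-0.01,-0.165],[-0.12,-0.02,-0.165],[-0.165,-0.03,-0.165],[-0.21,-0.04,-0.165],[-0.255,-0.05,-0.165],[-0.30,-0.05,-0.165],[-0.345,-0.05,-0.165],[-0.39,-0.05,-0.165],[-0.435,-0.05,-0.165],[-0.48,-0.05,-0.165],[-0.525,-0.05,-0.165],[-0.56,-0.05,-0.165],[-0.56,-0.05,-0.165],[-0.56,-0.05,-0.165]],"angular":[[0,0,0],[0,0,0],[0,0,0],[0,0,0],[0,0,0],[0,0,0],[0,0,0],[0,0,0],[0,0,0],[0,0,0],[0,0,0],[0,0,0],[0,0,0],[0,0,0],[0,0,0],[0,0,0],[0,0,0],[0,0,0],[0,0,0],[0,0,0]],"claw":[0.8,0.8,0.8,0.8,0.8,0.8,0.8,0.8,0.8,0.8,0.8,0.8,0.8,0.8,0.8,0.8,0.8,0.8,0.8,0.8]}'
python3 - <<'E'
from h import *
c=snap('wrist');s=snap('side')
cv2.imwrite('pics/w3.png',np.hstack([cv2.resize(c['image'],(400,300)),cv2.resize(s['image'][90:300,190:390],(300,300))]) if 0 else c['image'])
cv2.imwrite('pics/s3.png',s['image'])
E
```

```text
t: 9.25
position: [445.0, -219.6, 252.3]
orientation: [2.223, 2.219, 0.001]
ft_force: [-0.1, -0.4, 0.3]
grip_width: 75.3
```

View pics/w3.png

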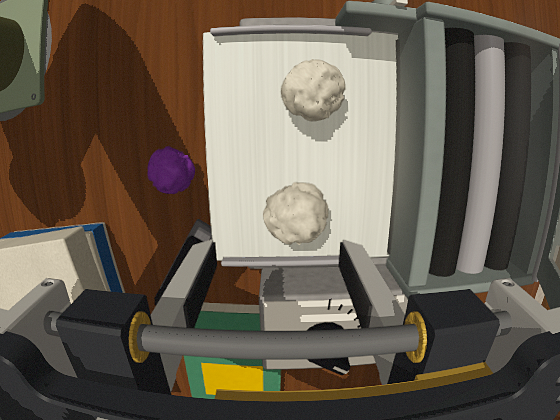

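Wrist view: tray wads at (313,90) and (296,212). The dial knob is at (325,338), partly hidden.

```bash
python3 - <<'E'
from h import *
c=snap('wrist');b=snap('side')
for uc,ub in[((313,90),(264.8,230)),((296,212),(264.8,263))]:
    p,e=tri((c,*uc),(b,*ub));print(p.round(1),e,onz(c,*uc,124).round(1),onz(b,*ub,124).round(1))
L=[onz(c,u,v,114).round(1) for u,v in[(212,31),(395,36),(216,260),(386,264)]];print('guides',L)
print(env.read_state()['position'])
E
```

```text
[ 477.4 -114.   124.7] [1.0, 1.0] [ 476.5 -113.9  124. ] [ 478.5 -113.2  124. ]
[ 462.8 -225.4  122.3] [0.0, 0.0] [ 462.8 -224.9  124. ] [ 462.7 -226.8  124. ]
guides [array([385.9, -55.9, 114. ]), array([555.9, -55.6, 114. ]), array([ 382.7, -279.6,  114. ]), array([ 560.6, -286. ,  114. ])]
[ 445.16188815 -217.73083706  251.78250627]
```

```bash
python3 -m jog '{"translation":[[-0.006,0.018,0.04],[-0.006,0.018,0.08],[-0.006,0.018,0.11],[-0.006,0.018,0.127],[-0.006,0.018,0.127],[-0.006,0.018,0.127],[-0.006,0.018,0.127],[-0.006,0.018,0.127],[-0.006,0.018,0.127],[-0.006,0.018,0.127],[-0.006,0.018,0.127],[-0.006,0.018,0.09],[-0.006,0.018,0.05],[-0.006,0.018,0.01]],"angular":[[0,0,0],[0,0,0],[0,0,0],[0,0,0],[0,0,0],[0,0,0],[0,0,0],[0,0,0],[0,0,0],[0,0,0],[0,0,0],[0,0,0],[0,0,0],[0,0,0]],"claw":[0.8,0.8,0.8,0.8,0.8,0.8,0,0,0,0,0,0,0,0]}'
python3 -m jog '{"translation":[[0.045,-0.01,0],[0.09,-0.02,0],[0.135,-0.03,0],[0.18,-0.035,0],[0.225,-0.035,0],[0.27,-0.035,0],[0.315,-0.035,0],[0.36,-0.035,0],[0.405,-0.035,0],[0.45,-0.035,0],[0.495,-0.035,0],[0.54,-0.035,0],[0.585,-0.035,0],[0.63,-0.035,0],[0.65,-0.035,0.02],[0.65,-0.035,0.06],[0.65,-0.035,0.1],[0.65,-0.035,0.13],[0.65,-0.035,0.15],[0.65,-0.035,0.15]],"angular":[[0,0,0],[0,0,0],[0,0,0],[0,0,0],[0,0,0],[0,0,0],[0,0,0],[0,0,0],[0,0,0],[0,0,0],[0,0,0],[0,0,0],[0,0,0],[0,0,0],[0,0,0],[0,0,0],[0,0,0],[0,0,0],[0,0,0],[0,0,0]],"claw":[0,0,0,0,0,0,0,0,0,0,0,0,0,0,0,0,0,0,0,0]}'
```

```text
t: 10.85
position: [462.4, -224.8, 242.3]
orientation: [-2.221, -2.22, 0.001]
ft_force: [0.6, -0.2, 0.6]
grip_width: 59.3
t: 12.85
position: [425.2, 422.8, 87.1]
orientation: [-2.221, -2.22, 0.014]
ft_force: [-1.0, 0.0, -0.4]
grip_width: 59.6
```

```bash
python3 -m jog '{"translation":[[0,0,0],[0,0,0],[0,0,0],[0,0,-0.045],[0,0,-0.09],[-0.03,0,-0.13],[-0.075,0.01,-0.165],[-0.12,0.02,-0.165],[-0.165,0.03,-0.165],[-0.21,0.04,-0.165],[-0.255,0.05,-0.165],[-0.30,0.052,-0.165],[-0.345,0.052,-0.165],[-0.39,0.052,-0.165],[-0.435,0.052,-0.165],[-0.48,0.052,-0.165],[-0.525,0.052,-0.165],[-0.57,0.052,-0.165],[-0.60,0.052,-0.165],[-0.60,0.052,-0.165]],"angular":[[0,0,0],[0,0,0],[0,0,0],[0,0,0],[0,0,0],[0,0,0],[0,0,0],[0,0,0],[0,0,0],[0,0,0],[0,0,0],[0,0,0],[0,0,0],[0,0,0],[0,0,0],[0,0,0],[0,0,0],[0,0,0],[0,0,0],[0,0,0]],"claw":[0.8,0.8,0.8,0.8,0.8,0.8,0.8,0.8,0.8,0.8,0.8,0.8,0.8,0.8,0.8,0.8,0.8,0.8,0.8,0.8]}'
python3 - <<'E'
from h import *
c=snap('wrist','w4.png');s=snap('scene','s4.png')
h=cv2.cvtColor(c['image'],cv2.COLOR_BGR2HSV)
print(proj(c,(477,-114,124)),c['T'][:3,3].round())
im=np.hstack([c['image'][0:300,100:500],cv2.resize(s['image'][170:280,330:490],(400,300))])
cv2.imwrite('pics/v4.png',im)
E
```

```text
t: 14.85
position: [480.2, -178.9, 257.9]
orientation: [2.225, 2.213, -0.0]
ft_force: [-0.5, 0.3, 0.4]
grip_width: 74.8
[272.7 133.2] [480. -95. 417.]
```

View pics/v4.png

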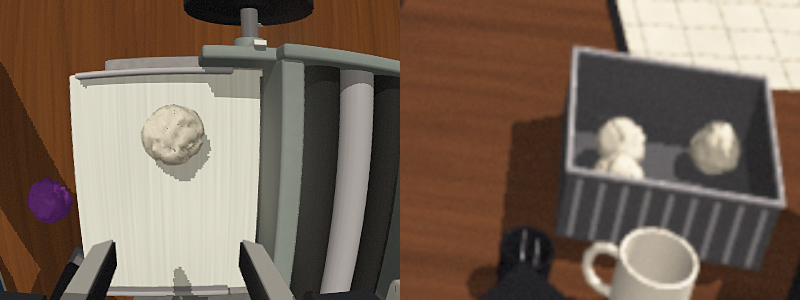

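Three wads are in the bin, and the last is at wrist (272,134), as predicted.

```bash
python3 -m jog '{"translation":[[0.04,-0.001,0],[0.064,-0.001,0.03],[0.064,-0.001,0.07],[0.064,-0.001,0.11],[0.064,-0.001,0.128],[0.064,-0.001,0.128],[0.064,-0.001,0.128],[0.064,-0.001,0.128],[0.064,-0.001,0.128],[0.064,-0.001,0.128],[0.064,-0.001,0.128],[0.064,-0.001,0.128],[0.064,-0.001,0.09],[0.064,-0.001,0.05],[0.064,-0.001,0.01]],"angular":[[0,0,0],[0,0,0],[0,0,0],[0,0,0],[0,0,0],[0,0,0],[0,0,0],[0,0,0],[0,0,0],[0,0,0],[0,0,0],[0,0,0],[0,0,0],[0,0,0],[0,0,0]],"claw":[0.8,0.8,0.8,0.8,0.8,0.8,0.8,0,0,0,0,0,0,0,0]}'
python3 -m jog '{"translation":[[0.045,0,0],[0.09,0,0],[0.135,0,0],[0.18,0,0],[0.225,0,0],[0.27,0,0],[0.315,0,0],[0.36,0,0],[0.405,0.01,0],[0.45,0.01,0],[0.495,0.01,0],[0.525,0.01,0.01],[0.535,0.01,0.05],[0.535,0.01,0.09],[0.535,0.01,0.13],[0.535,0.01,0.15],[0.535,0.01,0.15]],"angular":[[0,0,0],[0,0,0],[0,0,0],[0,0,0],[0,0,0],[0,0,0],[0,0,0],[0,0,0],[0,0,0],[0,0,0],[0,0,0],[0,0,0],[0,0,0],[0,0,0],[0,0,0],[0,0,0],[0,0,0]],"claw":[0,0,0,0,0,0,0,0,0,0,0,0,0,0,0,0,0]}'
```

```text
t: 16.45
position: [478.3, -110.9, 247.1]
orientation: [-2.221, -2.22, 0.001]
ft_force: [0.2, -0.0, -0.5]
grip_width: 54.5
t: 18.15
position: [485.7, 421.6, 91.0]
orientation: [-2.22, -2.22, 0.016]
ft_force: [-0.3, 0.5, -0.3]
grip_width: 54.3
```

```bash
python3 -m jog '{"translation":[[0,0,0],[0,0,0],[0,0,0],[0,0,-0.045],[0,0,-0.09],[0,0,-0.13],[-0.03,0.01,-0.165],[-0.075,0.02,-0.2],[-0.12,0.03,-0.21],[-0.165,0.04,-0.21],[-0.21,0.04,-0.21],[-0.25,0.04,-0.21],[-0.27,0.04,-0.21],[-0.27,0.04,-0.21],[-0.27,0.04,-0.21],[-0.27,0.04,-0.21]],"angular":[[0,0,0],[0,0,0],[0,0,0],[0,0,0],[0,0,0],[0,0,0],[0,0,0],[0,0,0],[0,-0.1,0],[0,-0.2,0],[0,-0.3,0],[0,-0.4,0],[0,-0.5,0],[0,-0.6,0],[0,-0.6,0],[0,-0.6,0]],"claw":[0.8,0.8,0.8,0.8,0.8,0.8,0.8,0.8,0.8,0.8,0.8,0.8,0.8,0.8,0.8,0.8]}'
python3 - <<'E'
from h import *
c=snap('wrist','w5.png');s=snap('scene','s5.png');b=snap('side','b5.png')
print(c['T'].round(3).tolist())
im=np.hstack([c['image'],cv2.resize(s['image'][170:280,330:450],(240,220)) if 0 else cv2.resize(s['image'][175:280,375:495],(240,420))])
cv2.imwrite('pics/v5.png',im)
E
```

```text
t: 19.75
position: [529.2, 154.6, 307.1]
orientation: [1.88, 1.881, -0.578]
ft_force: [1.7, 0.0, 0.4]
grip_width: 75.0
[[1.0, 0.001, -0.001, 528.917], [0.0, 0.634, 0.774, 313.418], [0.002, -0.774, 0.634, 391.906], [0.0, 0.0, 0.0, 1.0]]
```

View pics/v5.png

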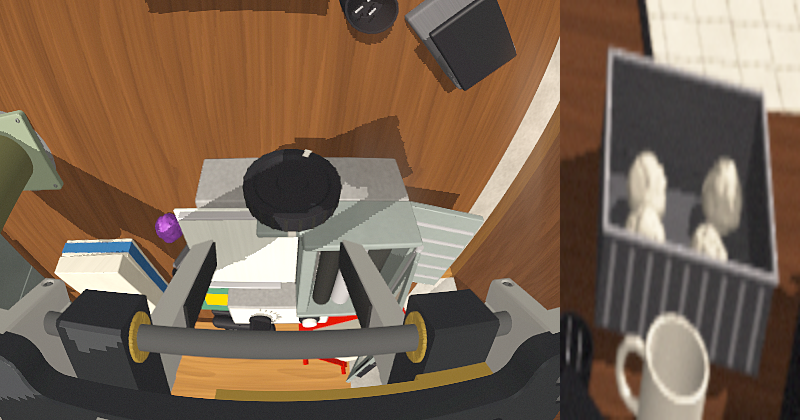

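Four wads are in the bin. The wheel's outer face is centred near (292,190), with the mark at (306,153), at the bottom and slightly to the back. I'll triangulate both.

```bash
python3 - <<'E'
from h import *
c=snap('wrist')
T1=np.array([[1,0,0,574.61],[0,.96,.28,83.02],[0,-.28,.96,382.67],[0,0,0,1.]])
c1=dict(c,T=T1);T2=T1.copy();T2[:3,3]=[555.4,259.2,386.8];c2=dict(c,T=T2)
print(tri((c,306,153),(c1,272,168)),tri((c,306,153),(c2,288,317)))
h=cv2.cvtColor(c['image'],cv2.COLOR_BGR2HSV);m=((h[...,2]<60)).astype(np.uint8)
m[:140]=0;m[245:]=0;m[:,:235]=0;m[:,350:]=0
n,l,st,ce=cv2.connectedComponentsWithStats(m);i=1+st[1:,4].argmax();print(st[i],ce[i])
ys,xs=np.where(l==i)
top=[(u,ys[xs==u].min(),ys[xs==u].max()) for u in range(248,340,8)]
print(top)
def ony(u,v,y):
    o,d=ray(c,u,v);return (o+d*(y-o[1])/d[1])
for y in(17,25,33):
    P=np.array([ony(u,v,y)[[0,2]] for u,v,_ in top])
    A=np.c_[2*P,np.ones(len(P))];s=np.linalg.lstsq(A,(P**2).sum(1),rcond=None)[0];print(y,s[:2].round(1),np.sqrt(s[2]+s[:2]@s[:2]).round(1),ony(306,153,y).round(1))
E
```

```text
(array([568.62927697,  31.0522745 ,  70.63376038]), [0.9, 0.9]) (array([567.47764202,  35.53813452,  75.69569637]), [0.4, 0.4])
[ 242  148   99   83 6044] [291.33967571 187.90668432]
[(248, np.int64(167), np.int64(207)), (256, np.int64(159), np.int64(217)), (264, np.int64(154), np.int64(223)), (272, np.int64(151), np.int64(227)), (280, np.int64(149), np.int64(229)), (288, np.int64(148), np.int64(229)), (296, np.int64(148), np.int64(229)), (304, np.int64(156), np.int64(228)), (312, np.int64(152), np.int64(226)), (320, np.int64(155), np.int64(223)), (328, np.int64(160), np.int64(216)), (336, np.int64(170), np.int64(206))]
17 [548.1 106. ] 60.6 [569.7  17.   54.8]
25 [547.6 113.7] 59.0 [568.6  25.   64. ]
33 [547.1 121.5] 57.3 [567.5  33.   73.1]
```

Hub is at about (547.5, 17, 118). The mark lies about 157° from the top on the back side, so the top must turn toward the robot in three strokes of about 52°. First I'll turn the tool so the jaws lie along y.

```bash
python3 - <<'E'
from h import *
st=env.read_state();print(np.round(st['position'],1),np.round(st['joint_positions'],2))
R0=R.from_rotvec(st['orientation']);G=R.from_matrix(np.array([[1,0,0],[0,-1,0],[0,0,-1.]]))
print((R0.inv()*G).as_rotvec().round(3),totool((547.5,17,245)))
E
```

```text
[529.4 153.9 307.6] [ 0.43  0.3   1.37 -0.55  1.72  0.41]
[0.47  0.467 1.518] [-0.0778  0.0181  0.1289]
```

```bash
python3 -m jog '{"translation":[[0,0,0],[0,0,0],[0,0,0],[0,0,0],[0,0,0],[0,0,0],[0,0,0],[0,0,0],[0,0,0],[0,0,0],[0,0,0],[0,0,0],[0,0,0],[0,0,0],[0,0,0]],"angular":[[0.04,0.04,0.127],[0.08,0.08,0.253],[0.12,0.12,0.38],[0.157,0.157,0.506],[0.196,0.196,0.633],[0.235,0.235,0.759],[0.274,0.274,0.886],[0.313,0.313,1.012],[0.352,0.352,1.139],[0.39,0.39,1.265],[0.43,0.43,1.39],[0.468,0.468,1.518],[0.468,0.468,1.518],[0.468,0.468,1.518],[0.468,0.468,1.518]],"claw":[0.8,0.8,0.8,0.8,0.8,0.8,0.8,0.8,0.8,0.8,0.8,0.8,0.8,0.8,0.8]}'
python3 - <<'E'
from h import *
st=env.read_state();M=R.from_rotvec(st['orientation']).as_matrix();print(M.round(3).tolist(),np.round(st['joint_positions'],2),totool((547.5,17,245)))
c=snap('wrist','w6.png')
E
```

```text
t: 21.45
position: [529.2, 154.1, 306.7]
orientation: [3.139, 0.005, -0.001]
ft_force: [0.0, -0.0, 0.4]
grip_width: 75.3
[[1.0, 0.003, -0.0], [0.003, -1.0, -0.003], [-0.0, 0.003, -1.0]] [ 0.13  0.1   1.49 -0.    1.55  1.7 ] [0.0178 0.137  0.0621]
```

View pics/w6.png

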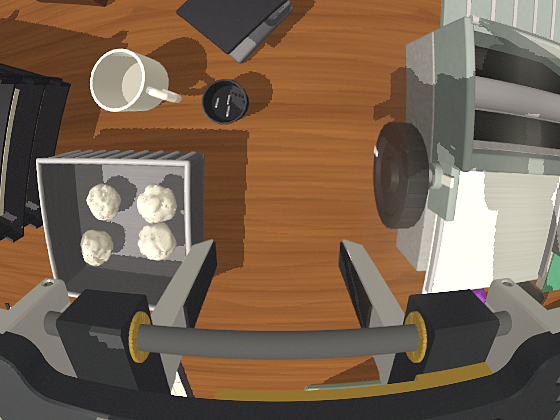

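Wrist view: all four wads are in the bin. The wheel is at (400,172) and the mark at (376,153).

```bash
python3 - <<'E'
from h import *
c=snap('wrist')
for p in[(547.5,29,178),(547.5,5,178),(487.5,17,118),(607.5,17,118),(568,29,63)]:print(p,proj(c,p))
im=c['image'][110:240,340:480];cv2.imwrite('pics/w6c.png',cv2.resize(im,(700,650),interpolation=cv2.INTER_CUBIC)[:600])
E
```

```text
(547.5, 29, 178) [407.8 186.8]
(547.5, 5, 178) [429.5 187.3]
(487.5, 17, 118) [392.7 224.9]
(607.5, 17, 118) [400.9 122.4]
(568, 29, 63) [375. 151.]
```

View pics/w6c.png

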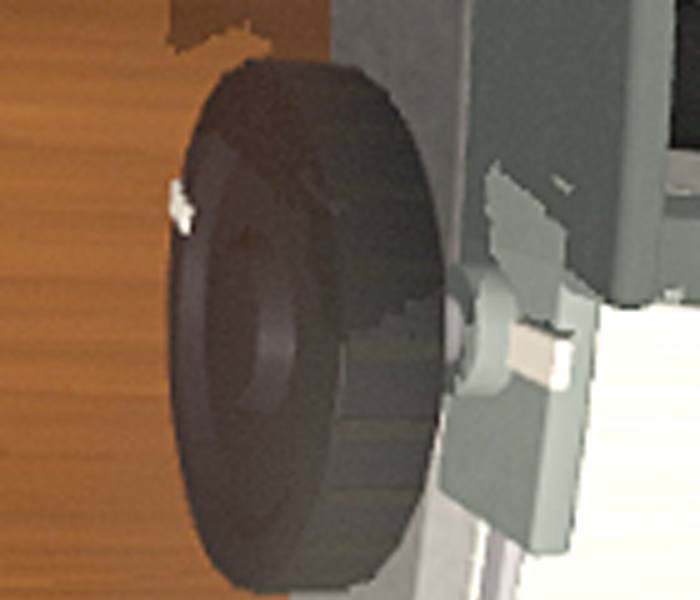

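```bash
python3 - <<'E'
from h import *
c=snap('wrist')
T1=np.array([[1,0,0,574.61],[0,.96,.28,83.02],[0,-.28,.96,382.67],[0,0,0,1.]]);c1=dict(c,T=T1)
i=cv2.imread('pics/wrist.png')[245:280,225:275]
g=(i.min(2)>190).astype(np.uint8);n,l,st,ce=cv2.connectedComponentsWithStats(g);print([(s[:5]+[225,245,0,0,0]).tolist() for s in st[1:] if s[4]>8])
for u,v in[(242,257),(248,263),(253,269)]:pass
print(tri((c,448,181),(c1,247,263)),tri((c,442,181),(c1,247,256)))
print(env.read_state()['t'])
E
```

```text
[[242, 255, 10, 17, 116]]
(array([551.6645567 , -24.50793842, 163.46682707]), [0.4, 0.4]) (array([550.83738869, -20.63203562, 158.107765  ]), [1.1, 1.1])
21.6
```

```bash
python3 -m jog '{"translation":[[0.01,0.045,0],[0.018,0.09,0],[0.018,0.13,0.02],[0.018,0.137,0.06],[0.018,0.137,0.06],[0.018,0.137,0.06]],"angular":[[0,0,0],[0,0,0],[0,0,0],[0,0,0],[0,0,0],[0,0,0]],"claw":[0.39,0.39,0.39,0.39,0.39,0.39]}'
python3 - <<'E'
from h import *
c=snap('wrist','w7.png');print(totool((547,17,180)),env.read_state()['joint_positions'])
for p in[(547.5,29,178),(547.5,5,178)]:print(proj(c,p))
E
```

```text
t: 22.2
position: [546.7, 17.3, 246.2]
orientation: [3.14, 0.003, -0.005]
ft_force: [0.7, 0.3, 0.4]
grip_width: 36.8
[-0.0009  0.0005  0.0678] [-0.12450769  0.13148571  1.57972615 -0.00208259  1.42962898  1.44385316]
[261.8 226. ]
[294.1 226. ]
```

View pics/w7.png

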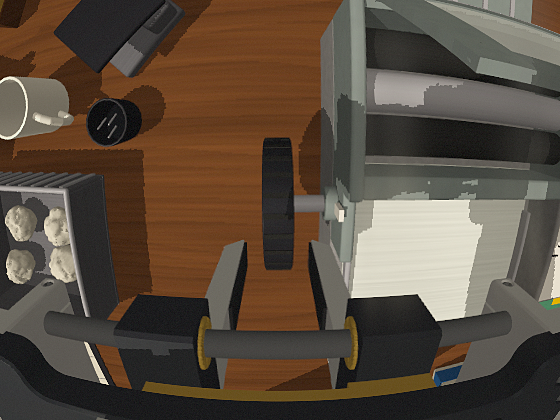

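```bash
python3 -m jog '{"translation":[[0,0,0.03],[0,0,0.055],[0,0,0.066],[0,0,0.066],[0,0,0.066],[0,0,0.066],[0,0,0.066],[0,0,0.066]],"angular":[[0,0,0],[0,0,0],[0,0,0],[0,0,0],[0,0,0],[0,0,0],[0,0,0],[0,0,0]],"claw":[0.39,0.39,0.39,0.39,0,0,0,0]}' 10
python3 -m jog '{"translation":[[-0.008,0,0.0005],[-0.0159,0,0.0021],[-0.0236,0,0.0047],[-0.0308,0,0.0082],[-0.0375,0,0.0126],[-0.0436,0,0.0179],[-0.0489,0,0.0239],[-0.0489,0,0.0239],[-0.0489,0,0.0239]],"angular":[[0,0.13,0],[0,0.26,0],[0,0.39,0],[0,0.52,0],[0,0.65,0],[0,0.78,0],[0,0.91,0],[0,0.91,0],[0,0.91,0]],"claw":[0,0,0,0,0,0,0,0,0]}'
```

```text
t: 23.05
position: [548.7, 17.0, 182.9]
orientation: [3.14, 0.003, 0.006]
ft_force: [1.3, 1.3, 5.8]
grip_width: 23.8
t: 23.95
position: [504.8, 16.4, 162.2]
orientation: [-2.83, -0.009, -1.359]
ft_force: [5.8, 2.0, -2.1]
grip_width: 23.9
```

```bash
python3 -m jog '{"translation":[[0,0,0],[0,0,0],[0,0,0],[0,0,0],[0,0,-0.02],[0,0,-0.038],[0.0149,0,-0.0369],[0.0296,0,-0.0335],[0.0435,0,-0.028],[0.0565,0,-0.0205],[0.0682,0,-0.0112],[0.0789,0,0.0006],[0.0789,0,0.0006],[0.0632,0,0.0129],[0.0489,0,0.0239],[0.0489,0,0.0239],[0.0489,0,0.0239],[0.0489,0,0.0239],[0.0489,0,0.0239],[0.0489,0,0.0239]],"angular":[[0,0,0],[0,0,0],[0,0,0],[0,0,0],[0,0,0],[0,0,0],[0,-0.15,0],[0,-0.3,0],[0,-0.45,0],[0,-0.6,0],[0,-0.75,0],[0,-0.91,0],[0,-0.91,0],[0,-0.91,0],[0,-0.91,0],[0,-0.91,0],[0,-0.91,0],[0,-0.91,0],[0,-0.91,0],[0,-0.91,0]],"claw":[0,0,0.39,0.39,0.39,0.39,0.39,0.39,0.39,0.39,0.39,0.39,0.39,0.39,0.39,0.39,0,0,0,0]}'
python3 -m jog '{"translation":[[-0.008,0,0.0005],[-0.0159,0,0.0021],[-0.0236,0,0.0047],[-0.0308,0,0.0082],[-0.0375,0,0.0126],[-0.0436,0,0.0179],[-0.0489,0,0.0239],[-0.0489,0,0.0239],[-0.0489,0,0.0239],[-0.0489,0,0.0239],[-0.0489,0,0.0239]],"angular":[[0,0.13,0],[0,0.26,0],[0,0.39,0],[0,0.52,0],[0,0.65,0],[0,0.78,0],[0,0.91,0],[0,0.91,0],[0,0.91,0],[0,0.91,0],[0,0.91,0]],"claw":[0,0,0,0,0,0,0,0,0,0,0]}'
```

```text
t: 25.95
position: [551.0, 17.3, 181.4]
orientation: [3.138, 0.028, -0.04]
ft_force: [1.1, -17.1, -11.3]
grip_width: 23.6
t: 27.05
position: [504.8, 16.7, 162.8]
orientation: [-2.83, -0.008, -1.359]
ft_force: [-1.7, -16.9, -1.3]
grip_width: 24.1
```

```bash
python3 -m jog '{"translation":[[0,0,0],[0,0,0],[0,0,0],[0,0,-0.02],[0,0,-0.038],[0.0149,0,-0.0369],[0.0296,0,-0.0335],[0.0435,0,-0.028],[0.0565,0,-0.0205],[0.0682,0,-0.0112],[0.0789,0,0.0006],[0.0789,0,0.0006],[0.0789,0,0.0006],[0.0789,0,0.0006]],"angular":[[0,0,0],[0,0,0],[0,0,0],[0,0,0],[0,0,0],[0,-0.15,0],[0,-0.3,0],[0,-0.45,0],[0,-0.6,0],[0,-0.75,0],[0,-0.91,0],[0,-0.91,0],[0,-0.91,0],[0,-0.91,0]],"claw":[0.39,0.39,0.39,0.39,0.39,0.39,0.39,0.39,0.39,0.39,0.39,0.39,0.39,0.39]}'
python3 - <<'E'
from h import *
c=snap('wrist','w8.png');print(env.read_state()['position'])
h=c['image'].min(2)
m=(h>150).astype(np.uint8);m[:120]=0;m[300:]=0;m[:,:255]=0;m[:,302:]=0
n,l,st,ce=cv2.connectedComponentsWithStats(m)
for s,q in zip(st[1:],ce[1:]):
    if s[4]>5:print(s,q.round(1),[onz(c,*q,z).round(1).tolist() for z in(118,140,160,178)])
for a in(30,50,60,70,90):
    t=np.radians(a);print(a,proj(c,(547+60*np.sin(t),17,118+60*np.cos(t))))
E
```

```text
t: 28.45
position: [552.8, 24.0, 220.0]
orientation: [-3.132, -0.031, 0.036]
ft_force: [0.4, -0.1, -0.7]
grip_width: 36.9
[552.06344575  23.92514085 220.30268231]
[271 155  31  11 123] [285.3 158.9] [[597.0, 19.7, 118.0], [600.6, 20.1, 140.0], [603.8, 20.5, 160.0], [606.8, 20.8, 178.0]]
[271 167   1   6   6] [271.  169.5] [[588.0, 31.1, 118.0], [592.4, 30.5, 140.0], [596.3, 30.0, 160.0], [599.9, 29.5, 178.0]]
30 [289.6 201.3]
50 [289.8 173.7]
60 [289.7 163. ]
70 [289.5 155. ]
90 [288.9 146.7]
```

```bash
python3 - <<'E'
from h import *
st=env.read_state()
R0=R.from_rotvec(st['orientation']);G=R.from_matrix(np.array([[1,0,0],[0,-1,0],[0,0,-1.]]))
print((R0.inv()*G).as_rotvec().round(4),totool((547,17,210)))
E
```

```text
[-0.0095  0.0224  0.0195] [-0.005   0.0069  0.0103]
```

```bash
python3 -m jog '{"translation":[[-0.005,0.007,0.005],[-0.005,0.007,0.005],[-0.005,0.007,0.005],[-0.005,0.007,0.005],[-0.005,0.007,0.005]],"angular":[[-0.0095,0.0224,0.0195],[-0.0095,0.0224,0.0195],[-0.0095,0.0224,0.0195],[-0.0095,0.0224,0.0195],[-0.0095,0.0224,0.0195]],"claw":[0.39,0.39,0.39,0.39,0.39]}'
python3 - <<'E'
from h import *
st=env.read_state()
R0=R.from_rotvec(st['orientation']);G=R.from_matrix(np.array([[1,0,0],[0,-1,0],[0,0,-1.]]))
print((R0.inv()*G).as_rotvec().round(4),totool((547,17,180)),st['dq'])
E
```

```text
t: 29.0
position: [548.5, 16.4, 216.6]
orientation: [3.141, -0.001, 0.003]
ft_force: [1.0, -0.5, 0.3]
grip_width: 36.6
[ 0.0005 -0.002  -0.0005] [-0.0016 -0.0006  0.0366] [ 1.09828223e-03  1.12610222e-02 -6.25069092e-03 -5.50970459e-05
 -2.46837356e-04  2.28490360e-03]
```

```bash
python3 -m jog '{"translation":[[-0.0016,0,0.02],[-0.0016,0,0.036],[-0.0016,0,0.036],[-0.0016,0,0.036],[-0.0016,0,0.036],[-0.0016,0,0.036],[-0.0016,0,0.036],[-0.0016,0,0.036]],"angular":[[0,0,0],[0,0,0],[0,0,0],[0,0,0],[0,0,0],[0,0,0],[0,0,0],[0,0,0]],"claw":[0.39,0.39,0.39,0.39,0,0,0,0]}' 6
python3 -m jog '{"translation":[[-0.008,0,0.0005],[-0.0159,0,0.0021],[-0.0236,0,0.0047],[-0.0308,0,0.0082],[-0.0375,0,0.0126],[-0.0436,0,0.0179],[-0.0489,0,0.0239],[-0.0489,0,0.0239],[-0.0489,0,0.0239],[-0.0489,0,0.0239],[-0.0489,0,0.0239]],"angular":[[0,0.13,0],[0,0.26,0],[0,0.39,0],[0,0.52,0],[0,0.65,0],[0,0.78,0],[0,0.91,0],[0,0.91,0],[0,0.91,0],[0,0.91,0],[0,0.91,0]],"claw":[0,0,0,0,0,0,0,0,0,0,0]}'
```

```text
t: 29.8
position: [547.8, 16.9, 181.2]
orientation: [-3.141, 0.001, -0.005]
ft_force: [0.7, 3.2, 3.4]
grip_width: 24.3
t: 30.9
position: [500.3, 16.4, 156.9]
orientation: [2.822, -0.001, 1.38]
ft_force: [0.2, 0.8, 2.4]
grip_width: 24.0
```

```bash
python3 -m jog '{"translation":[[0,0,0],[0,0,0],[0,0,0],[0,0,-0.02],[0,0,-0.038],[0.0149,0,-0.0369],[0.0296,0,-0.0335],[0.0435,0,-0.028],[0.0565,0,-0.0205],[0.0682,0,-0.0112],[0.0789,0,0.0006],[0.0789,0,0.0006],[0.0789,0,0.0006],[0.0789,0,0.0006]],"angular":[[0,0,0],[0,0,0],[0,0,0],[0,0,0],[0,0,0],[0,-0.15,0],[0,-0.3,0],[0,-0.45,0],[0,-0.6,0],[0,-0.75,0],[0,-0.91,0],[0,-0.91,0],[0,-0.91,0],[0,-0.91,0]],"claw":[0.39,0.39,0.39,0.39,0.39,0.39,0.39,0.39,0.39,0.39,0.39,0.39,0.39,0.39]}'
cat > mark.py <<'E'
from h import *
c=snap('wrist','w9.png');st=env.read_state()
h=c['image'].min(2)
m=(h>150).astype(np.uint8);m[:120]=0;m[300:]=0;m[:,:255]=0;m[:,304:]=0
n,l,st_,ce=cv2.connectedComponentsWithStats(m)
for s,q in zip(st_[1:],ce[1:]):
    if s[4]>5:print(s,q.round(1))
for a in(-10,0,10,20,30,40):
    t=np.radians(a);print(a,proj(c,(547+60*np.sin(t),17,118+60*np.cos(t))))
R0=R.from_rotvec(st['orientation']);G=R.from_matrix(np.array([[1,0,0],[0,-1,0],[0,0,-1.]]))
print(st['t'],(R0.inv()*G).as_rotvec().round(4),totool((547,17,180)))
E
python3 mark.py
```

```text
t: 32.3
position: [548.9, 16.5, 217.1]
orientation: [3.141, -0.001, -0.003]
ft_force: [-0.4, 0.4, 0.1]
grip_width: 36.8
[257 215  39  15 489] [276.6 222. ]
-10 [276.9 258.5]
0 [276.9 245. ]
10 [276.8 229.8]
20 [276.8 213.8]
30 [276.8 198. ]
40 [276.8 183.2]
32.35 [ 0.0007  0.0011 -0.0007] [-0.001  -0.0005  0.0376]
```

Mark is now about 15° short of top, so I'll do a final short stroke.

```bash
python3 -m jog '{"translation":[[-0.001,0,0.02],[-0.001,0,0.037],[-0.001,0,0.037],[-0.001,0,0.037],[-0.001,0,0.037],[-0.001,0,0.037],[-0.001,0,0.037],[-0.001,0,0.037]],"angular":[[0,0,0],[0,0,0],[0,0,0],[0,0,0],[0,0,0],[0,0,0],[0,0,0],[0,0,0]],"claw":[0.39,0.39,0.39,0.39,0,0,0,0]}' 6
python3 -m jog '{"translation":[[-0.004,0,0.0001],[-0.008,0,0.0005],[-0.012,0,0.0012],[-0.0159,0,0.0021],[-0.0159,0,0.0021],[-0.0159,0,0.0021],[-0.0159,0,0.0021],[-0.0159,0,0.0021]],"angular":[[0,0.065,0],[0,0.13,0],[0,0.195,0],[0,0.26,0],[0,0.26,0],[0,0.26,0],[0,0.26,0],[0,0.26,0]],"claw":[0,0,0,0,0,0,0,0]}'
python3 -m jog '{"translation":[[0,0,0],[0,0,0],[0,0,0],[0,0,-0.02],[0,0,-0.038],[0.0149,0,-0.0369],[0.0257,0,-0.0346],[0.0257,0,-0.0346],[0.0257,0,-0.0346],[0.0257,0,-0.0346]],"angular":[[0,0,0],[0,0,0],[0,0,0],[0,0,0],[0,0,0],[0,-0.15,0],[0,-0.26,0],[0,-0.26,0],[0,-0.26,0],[0,-0.26,0]],"claw":[0.39,0.39,0.39,0.39,0.39,0.39,0.39,0.39,0.39,0.39]}'
python3 mark.py
```

```text
t: 33.15
position: [548.9, 16.9, 183.1]
orientation: [-3.141, 0.001, -0.003]
ft_force: [-1.3, 3.6, 6.0]
grip_width: 24.2
t: 33.95
position: [532.9, 16.7, 180.2]
orientation: [3.115, -0.001, 0.406]
ft_force: [-3.4, 3.8, 5.4]
grip_width: 24.2
t: 34.95
position: [547.2, 16.4, 218.9]
orientation: [3.141, -0.001, -0.003]
ft_force: [0.4, -0.1, 0.5]
grip_width: 36.5
[258 234  38  13 264] [280.3 242. ]
-10 [276.8 255.1]
0 [276.8 241.5]
10 [276.7 226.4]
20 [276.7 210.5]
30 [276.7 194.8]
40 [276.7 180.2]
35.0 [ 0.0006  0.0011 -0.0008] [-0.0001 -0.0005  0.0392]
```

```bash
python3 - <<'E'
from h import *
s=snap('scene');b=snap('side')
print('lamp base',onz(s,133,150,0).round(),'shade tri',tri((s,113,28),(b,110,370))[0].round(),'shade edge',tri((s,158,45),(b,190,400))[0].round())
print('knob',onz(b,283,290,180).round(),'button',onz(b,328,286,157).round())
print('cover lip side',[onz(b,u,v,295).round() for u,v in[(342,172)]])
E
```

```text
lamp base [ 150. -694.    0.] shade tri [ 179. -664.  469.] shade edge [ 233. -596.  388.]
knob [ 488. -358.  180.] button [ 599. -347.  157.]
cover lip side [array([ 682., -102.,  295.])]
```

```bash
python3 -m jog '{"translation":[[0,0,-0.04],[-0.03,0,-0.08],[-0.07,0,-0.11],[-0.11,0.01,-0.11],[-0.137,0.04,-0.11],[-0.137,0.085,-0.11],[-0.137,0.13,-0.11],[-0.137,0.175,-0.11],[-0.137,0.22,-0.11],[-0.137,0.26,-0.11],[-0.137,0.3,-0.11],[-0.137,0.34,-0.11],[-0.137,0.367,-0.11],[-0.137,0.367,-0.11],[-0.137,0.367,-0.11],[-0.137,0.367,-0.11]],"angular":[[0,0,0],[0,0,0],[0,0,0],[0,0,0],[0,0,0],[0,0,0],[0,0,0],[0,0,0],[0,0,0],[0,0,0],[0,0,0],[0,0,0],[0,0,0],[0,0,0],[0,0,0],[0,0,0]],"claw":[0.4,0.4,0.4,0.4,0.4,0.4,0.4,0.4,0.4,0.4,0.4,0.4,0.4,0.4,0.4,0.4]}'
python3 - <<'E'
from h import *
c=snap('wrist','w10.png');s=snap('scene');b=snap('side','b10.png')
p=proj(c,(488,-358,180));print(p)
x,y=int(p[0]),int(p[1])
i1=cv2.resize(c['image'][max(0,y-60):y+40,max(0,x-60):x+60],(480,400),interpolation=cv2.INTER_CUBIC)
i2=cv2.resize(s['image'][190:240,285:325],(320,400),interpolation=cv2.INTER_CUBIC)
cv2.imwrite('pics/v10.png',np.hstack([i1,i2]));print(max(0,x-60),max(0,y-60))
print([proj(c,q) for q in((547.5,29,178),(547.5,5,178))])
E
```

```text
t: 36.7
position: [410.9, -349.1, 330.1]
orientation: [3.141, 0.0, -0.001]
ft_force: [0.3, -0.4, 0.4]
grip_width: 37.4
[286.9 119.7]
226 59
[array([-14.9,  99. ]), array([-4.3, 95.9])]
```

View pics/v10.png

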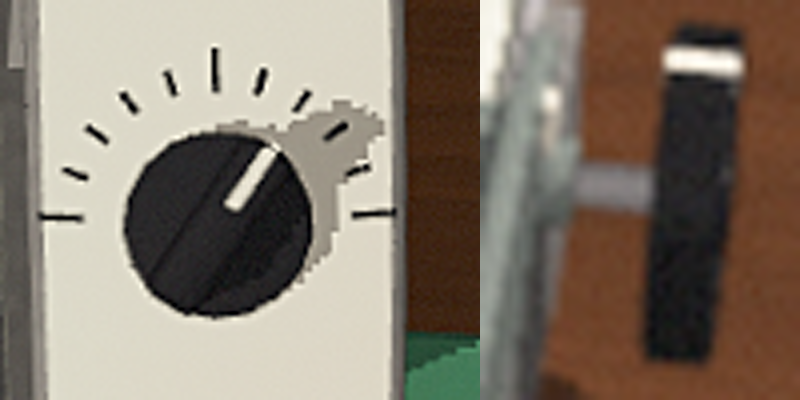

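The crop shows the pointer about 35° clockwise of the long middle tick, so the dial is at position 7. It has to turn three clicks (0.9 rad) anticlockwise to reach 4. In the scene view the wheel's mark is at the top.

```bash
python3 - <<'E'
from h import *
c=snap('wrist');b=snap('side')
def P(x,y):return 226+x/4,59+y/4
print('disc',onz(c,*P(218,224),164).round(1),'ticks 0,10,5',[onz(c,*P(*q),150).round(1) for q in((62,216),(373,213),(215,70))])
a=onz(c,*P(232,205),194);d=onz(c,*P(272,150),194);v=d-a;print('line',a.round(1),d.round(1),np.degrees(np.arctan2(-v[1],v[0])))
s=snap('scene');im=s['image'][190:240,360//1-75+0:325] if 0 else s['image'][190:240,285:325]
m=(im.min(2)>140).astype(np.uint8);n,l,st,ce=cv2.connectedComponentsWithStats(m);q=[(st[i].tolist(),(ce[i]+[285,190]).round(1)) for i in range(1,n) if st[i][0]>15];print(q)
for t in(-10,-5,0,5,10):print(t,proj(s,(547+60*np.sin(np.radians(t)),17,118+60*np.cos(np.radians(t)))))
print(env.read_state()['position'],env.read_state()['joint_positions'])
E
```

```text
disc [ 492.7 -352.2  164. ] ticks 0,10,5 [array([ 495.1, -312.1,  150. ]), array([ 496. , -392.5,  150. ]), array([ 533. , -351.6,  150. ])]
line [ 497.1 -355.   194. ] [ 509.7 -363.9  194. ] 35.31631623602808
[([23, 6, 10, 3, 28], array([312.2, 197.1]))]
-10 [313.1 195.4]
-5 [312.9 196.4]
0 [312.7 197.5]
5 [312.5 198.7]
10 [312.3 200. ]
[ 411.18064692 -349.70223174  330.10838175] [-8.64582908e-01  6.88429862e-02  1.48113401e+00 -9.46545042e-04
  1.59114687e+00  7.05860164e-01]
```

```bash
python3 -m jog '{"translation":[[0.04,0.001,0],[0.0825,0.003,0],[0.0825,0.003,0.03],[0.0825,0.003,0.06],[0.0825,0.003,0.08],[0.0825,0.003,0.08],[0.0825,0.003,0.08],[0.0825,0.003,0.08]],"angular":[[0,0,0.12],[0,0,0.24],[0,0,0.36],[0,0,0.48],[0,0,0.6],[0,0,0.6],[0,0,0.6],[0,0,0.6]],"claw":[0.4,0.4,0.4,0.4,0.4,0.4,0.4,0.4]}'
python3 - <<'E'
from h import *
c=snap('wrist');st=env.read_state();print(totool((493.5,-352.2,190)),R.from_rotvec(st['orientation']).as_matrix()[:,0].round(3))
cv2.imwrite('pics/w11.png',c['image'][80:400,80:480])
E
```

```text
t: 37.8
position: [494.2, -354.2, 251.9]
orientation: [2.999, -0.926, 0.004]
ft_force: [-0.1, -0.3, 0.2]
grip_width: 37.7
[-0.002  -0.0014  0.062 ] [ 0.826 -0.564  0.004]
```

View pics/w11.png

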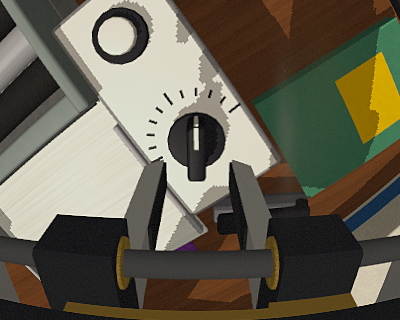

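```bash
python3 -m jog '{"translation":[[-0.002,-0.001,0.03],[-0.002,-0.001,0.055],[-0.002,-0.001,0.062],[-0.002,-0.001,0.062],[-0.002,-0.001,0.062],[-0.002,-0.001,0.062],[-0.002,-0.001,0.062],[-0.002,-0.001,0.062],[-0.002,-0.001,0.062],[-0.002,-0.001,0.062]],"angular":[[0,0,0],[0,0,0],[0,0,0],[0,0,0],[0,0,0],[0,0,0],[0,0,0],[0,0,0],[0,0,0],[0,0,0]],"claw":[0.4,0.4,0.4,0.4,0.4,0,0,0,0,0]}' 25
python3 -m jog '{"translation":[[0,0,0],[0,0,0],[0,0,0],[0,0,0],[0,0,0],[0,0,0],[0,0,0],[0,0,0],[0,0,0],[0,0,0],[0,0,0],[0,0,0],[0,0,0]],"angular":[[0,0,-0.1],[0,0,-0.2],[0,0,-0.3],[0,0,-0.4],[0,0,-0.5],[0,0,-0.6],[0,0,-0.7],[0,0,-0.8],[0,0,-0.9],[0,0,-0.91],[0,0,-0.91],[0,0,-0.91],[0,0,-0.91]],"claw":[0,0,0,0,0,0,0,0,0,0,0,0,0]}'
python3 -c "
from h import *
print(R.from_rotvec(env.read_state()['orientation']).as_matrix()[:,0].round(3))"
```

```text
t: 38.85
position: [492.5, -352.0, 188.6]
orientation: [2.999, -0.929, 0.001]
ft_force: [-0.2, 0.1, 3.4]
grip_width: 13.3
t: 40.15
position: [492.6, -351.8, 188.5]
orientation: [3.103, 0.482, -0.0]
ft_force: [-0.6, 0.1, 5.1]
grip_width: 13.9
[ 0.953  0.303 -0.   ]
```

```bash
python3 -m jog '{"translation":[[0,0,0],[0,0,0],[0,0,0],[0,0,-0.04],[0,0,-0.08],[-0.03,0,-0.12],[-0.06,0,-0.14],[-0.08,0,-0.14],[-0.08,0,-0.14],[-0.08,0,-0.14]],"angular":[[0,0,0],[0,0,0],[0,0,0],[0,0,0],[0,0,0],[0,0,0.1],[0,0,0.2],[0,0,0.31],[0,0,0.31],[0,0,0.31]],"claw":[0.4,0.4,0.4,0.4,0.4,0.4,0.4,0.4,0.4,0.4]}'
python3 - <<'E'
from h import *
c=snap('wrist','w12.png');b=snap('side','b12.png');s=snap('scene','s12.png')
p=proj(c,(493,-352,170));x,y=p.astype(int);print(p)
i=c['image'][y-65:y+35,x-60:x+60]
bl=b['image'][130:270,250:430]
cv2.imwrite('pics/v12.png',np.hstack([cv2.resize(i,(360,300),interpolation=cv2.INTER_CUBIC),cv2.resize(bl,(386,300),interpolation=cv2.INTER_CUBIC)]))
print(c['T'][:3,3].round(),env.read_state()['position'])
E
```

```text
t: 41.15
position: [416.0, -375.7, 327.2]
orientation: [-3.141, 0.0, 0.001]
ft_force: [0.4, -0.2, -0.3]
grip_width: 37.3
[253.  119.7]
[ 499. -376.  486.] [ 416.66212713 -375.22751281  326.72872518]
```

View pics/v12.png

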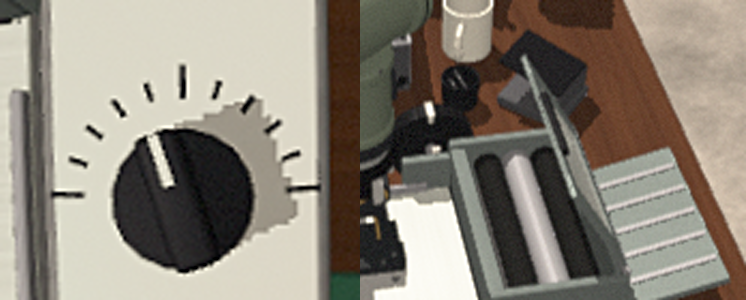

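Dial pointer is on the tick just left of the middle one, position 4. Next I'll find the cover lip by triangulation.

```bash
python3 - <<'E'
from h import *
b=snap('side');s=snap('scene')
def dark(im,x0,y0,x1,y1,t=45):
    m=(im[y0:y1,x0:x1].max(2)<t).astype(np.uint8);n,l,st,ce=cv2.connectedComponentsWithStats(m)
    return [((st[i]+[x0,y0,0,0,0]).tolist(),(ce[i]+[x0,y0]).round(1).tolist()) for i in range(1,n) if st[i][4]>15]
print('side',dark(b['image'],322,148,360,205));print('scene',dark(s['image'],205,165,275,195))
print(tri((b,337,173),(s,236,177)))
print(tri((b,328,158),(s,256,178.5)),tri((b,346,188),(s,217,175.5)))
# housing front-top edges at z=172: scene? side corners of housing
for u,v in[(456,163),(503,294)]:
    x=250+(u-360)/2.144;y=130+v/2.144;print((x,y),onz(b,x,y,172).round())
E
```

```text
side [([322, 148, 33, 28, 484], [337.6, 159.3]), ([343, 192, 4, 11, 16], [344.7, 197.9]), ([329, 199, 12, 6, 53], [335.1, 201.7])]
scene [([217, 173, 39, 8, 150], [236.0, 176.6])]
(array([ 665.04057307, -154.42080514,  323.8777703 ]), [15.7, 15.7])
(array([ 657.0496818 , -103.13721696,  324.78217086]), [20.7, 20.7]) (array([ 672.34697158, -203.43396464,  323.18578488]), [11.0, 11.0])
(294.77611940298505, 206.02611940298507) [566. -83. 172.]
(316.69776119402985, 267.1268656716418) [ 581. -298.  172.]
```

```bash
python3 -m jog '{"translation":[[0,0,-0.045],[0,0,-0.09],[0.03,-0.03,-0.1],[0.06,-0.065,-0.1],[0.09,-0.1,-0.1],[0.12,-0.135,-0.1],[0.15,-0.17,-0.1],[0.17,-0.206,-0.1],[0.17,-0.206,-0.1],[0.17,-0.206,-0.1],[0.17,-0.206,-0.1]],"angular":[[0,0,0],[0,0,0],[0,0,0],[0,0,0],[0,0,0],[0,0,0],[0,0,0],[0,0,0],[0,0,0],[0,0,0],[0,0,0]],"claw":[0.2,0,0,0,0,0,0,0,0,0,0]}'
python3 - <<'E'
from h import *
c=snap('wrist','w13.png');s=snap('scene')
print(env.read_state()['position'],[(z,onz(s,236,176.6,z).round(1).tolist(),proj(c,onz(s,236,176.6,z))) for z in (285,300,315)])
E
```

```text
t: 42.5
position: [586.2, -170.5, 427.3]
orientation: [3.141, -0.002, -0.002]
ft_force: [-0.7, 0.1, -0.2]
grip_width: 0.3
[ 585.88312602 -171.16196385  427.55577285] [(285, [631.1, -175.8, 285.0], array([283. , 154.1])), (300, [651.2, -170.5, 300.0], array([277.3, 133.7])), (315, [671.3, -165.2, 315.0], array([270.9, 110.8]))]
```

View pics/w13.png

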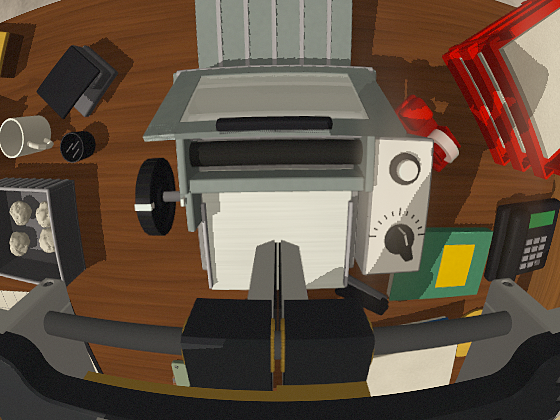

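Wrist view: lip spans cols 217–332 at row 124, which with the scene ray gives about (660,-168,306). The button is at (405,167). I'll approach behind the lip.

```bash
python3 - <<'E'
from h import *
c=snap('wrist');s=snap('scene')
print(tri((c,274.5,124),(s,236,176.6)),'ends',tri((c,217,125),(s,255.5,177.5))[0].round(),tri((c,332,124),(s,217,175.5))[0].round(),'hinge',onz(c,275,70,172).round())
b=snap('side');print('button',onz(c,405,166,157).round(1),tri((c,405,166),(b,328,286)))
for t in(-10,0,10):print(t,proj(c,(547+60*np.sin(np.radians(t)),17,118+60*np.cos(np.radians(t)))))
E
python3 -m jog '{"translation":[[0.03,0,0],[0.06,0,0],[0.09,0,0],[0.108,0,0],[0.108,0,0.02],[0.108,0,0.04],[0.108,0,0.06],[0.108,0,0.06],[0.108,0,0.06]],"angular":[[0,0,0],[0,0,0],[0,0,0],[0,0,0],[0,0,0],[0,0,0],[0,0,0],[0,0,0],[0,0,0]],"claw":[0,0,0,0,0,0,0,0,0]}'
```

```text
(array([ 659.63713386, -168.56915294,  306.2483687 ]), [0.3, 0.3]) ends [ 660. -119.  310.] [ 660. -218.  304.] hinge [ 725. -169.  172.]
button [ 601.2 -350.8  157. ] (array([ 600.18143247, -349.28707232,  159.52084249]), [1.5, 1.5])
-10 [143.4 214.9]
0 [142.3 208. ]
10 [141.7 200.6]
t: 43.65
position: [694.0, -170.6, 367.4]
orientation: [3.141, -0.003, -0.002]
ft_force: [-0.4, -0.5, 0.6]
grip_width: 0.6
```

```bash
python3 -m jog '{"translation":[[-0.004,0,0.03],[-0.004,0,0.048],[-0.004,0,0.048],[-0.022,0,0.048],[-0.038,0,0.052],[-0.054,0,0.062],[-0.066,0,0.073],[-0.077,0,0.085],[-0.086,0,0.098],[-0.094,0,0.111],[-0.1,0,0.124],[-0.105,0,0.137],[-0.108,0,0.148],[-0.108,0,0.148],[-0.108,0,0.148]],"angular":[[0,0,0],[0,0,0],[0,0,0],[0,0,0],[0,0,0],[0,0,0],[0,0,0],[0,0,0],[0,0,0],[0,0,0],[0,0,0],[0,0,0],[0,0,0],[0,0,0],[0,0,0]],"claw":[0,0,0,0,0,0,0,0,0,0,0,0,0,0,0]}'
```

```text
t: 45.15
position: [586.5, -170.1, 219.8]
orientation: [3.141, -0.001, -0.001]
ft_force: [-0.3, -0.8, 0.9]
grip_width: 0.5
```

```bash
python3 -m jog '{"translation":[[-0.001,0,0.006],[-0.002,0,0.011],[-0.002,0,0.014],[-0.002,0,0.016],[-0.002,0,0.016],[-0.002,0,0.016],[-0.002,0,0.016]],"angular":[[0,0,0],[0,0,0],[0,0,0],[0,0,0],[0,0,0],[0,0,0],[0,0,0]],"claw":[0,0,0,0,0,0,0]}'
```

```text
t: 45.85
position: [584.2, -170.1, 205.1]
orientation: [3.141, -0.001, -0.001]
ft_force: [-2.6, 1.5, 6.5]
grip_width: 0.8
```

```bash
python3 -m jog '{"translation":[[0,0,0.002],[0,0,0.004],[0,0,0.004],[0,0,0.004],[0,0,0.004]],"angular":[[0,0,0],[0,0,0],[0,0,0],[0,0,0],[0,0,0]],"claw":[0,0,0,0,0]}'
```

```text
t: 46.35
position: [584.3, -170.1, 204.8]
orientation: [3.14, -0.001, 0.001]
ft_force: [-7.8, 3.2, 19.3]
grip_width: 0.3
```

```bash
python3 -m jog '{"translation":[[0,0,-0.03],[0,0,-0.06],[0.01,0.045,-0.06],[0.016,0.09,-0.06],[0.016,0.135,-0.06],[0.016,0.18,-0.06],[0.016,0.18,-0.06],[0.016,0.18,-0.06],[0.016,0.18,-0.06]],"angular":[[0,0,0],[0,0,0],[0,0,0],[0,0,0],[0,0,0],[0,0,0],[0,0,0],[0,0,0],[0,0,0]],"claw":[0,0,0,0,0,0,0,0,0]}'
python3 - <<'E'
from h import *
c=snap('wrist');b=snap('side');s=snap('scene')
print(totool((600.5,-350,180)))
cv2.imwrite('pics/v14.png',np.hstack([cv2.resize(c['image'][60:360],(400,300)) if 0 else c['image'][40:340,130:430],cv2.resize(b['image'][130:290,240:400],(300,300)),cv2.resize(s['image'][150:300,150:250],(200,300))]))
E
```

```text
t: 47.25
position: [600.2, -348.9, 259.3]
orientation: [-3.141, -0.0, 0.002]
ft_force: [-0.0, 0.2, 0.3]
grip_width: 0.5
[0.     0.0015 0.08  ]
```

View pics/v14.png

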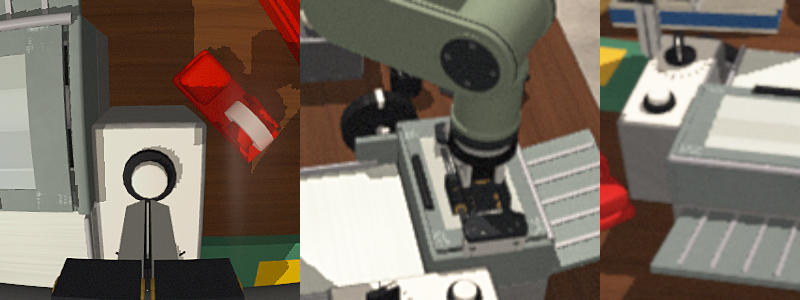

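The cover is shut and the button lies below at wrist px (280,222). I'll check that against my estimate.

```bash
python3 - <<'E'
from h import *
c=snap('wrist');b=snap('side')
im=c['image'][180:260,240:320];m=(im.min(2)>150).astype(np.uint8)
n,l,st,ce=cv2.connectedComponentsWithStats(m);print([((st[i]+[240,180,0,0,0]).tolist(),(ce[i]+[240,180]).round(1)) for i in range(1,n) if st[i][4]>60])
print(proj(c,(600.5,-350,158)),onz(c,280.5,221,158).round(1),onz(c,280.5,221,164).round(1))
print(proj(b,(600.5,-350,158)))
E
```

```text
[([240, 180, 80, 80, 3121], array([278.1, 216.4])), ([263, 205, 34, 33, 899], array([279.4, 221.1]))]
[279.4 213.5] [ 593.8 -351.   158. ] [ 595.9 -350.9  164. ]
[328.8 286.7]
```

```bash
python3 - <<'E'
from h import *
c=snap('wrist');b=snap('side');s=snap('scene')
def blobs(s_,x0,y0,x1,y1,t,lo):
    im=s_['image'][y0:y1,x0:x1];m=(im.min(2)>t).astype(np.uint8);n,l,st,ce=cv2.connectedComponentsWithStats(m)
    return [((st[i]+[x0,y0,0,0,0]).tolist(),(ce[i]+[x0,y0]).round(1).tolist()) for i in range(1,n) if st[i][4]>lo]
b0=dict(b,image=cv2.imread('pics/side.png'))
print('side',blobs(b0,310,270,350,305,150,20))
s0=dict(s,image=cv2.imread('pics/s12.png'));print('scene',blobs(s0,160,180,200,205,150,8))
c13=cv2.imread('pics/w13.png');T13=np.array(c['T']);d=np.array([585.9,-171,427.5])-np.array(env.read_state()['position']);T13[:3,3]+=d
cc=dict(c,T=T13,image=c13);print('w13',blobs(cc,385,145,425,190,150,30))
E
```

```text
side [([322, 279, 12, 11, 108], [327.5, 284.0]), ([310, 279, 39, 26, 571], [327.8, 294.8])]
scene [([162, 180, 28, 25, 385], [176.8, 192.6])]
w13 [([385, 145, 40, 45, 917], [403.6, 165.5]), ([397, 161, 21, 20, 313], [407.6, 170.6])]
```

```bash
python3 - <<'E'
from h import *
c=snap('wrist');b=snap('side')
T=np.array(c['T']);T[:3,3]+=np.array([585.9,-171,427.5])-np.array(env.read_state()['position']);cc=dict(c,T=T)
q=[(c,279.9,221.3),(cc,407.3,170.4),(b,327.8,284.3)]
print(tri(*q),tri(q[0],q[2]),tri(q[0],q[1]),tri(q[1],q[2]))
E
```

```text
(array([ 597.3015453 , -350.42649043,  168.2019417 ]), [1.0, 0.8, 0.3]) (array([ 597.26729777, -351.23554279,  169.68000917]), [0.2, 0.2]) (array([ 596.51003794, -351.14676036,  165.30493744]), [0.6, 0.6]) (array([ 597.54100577, -349.77037348,  167.82719406]), [0.0, 0.0])
```

Button top is at (597,-350.5,168), consistent across three views. The earlier estimate mixed in the ring. Pressing in steps.

```bash
python3 -m jog '{"translation":[[-0.003,0.001,0.03],[-0.003,0.001,0.055],[-0.003,0.001,0.068],[-0.003,0.001,0.071],[-0.003,0.001,0.074],[-0.003,0.001,0.077],[-0.003,0.001,0.078],[-0.003,0.001,0.078]],"angular":[[0,0,0],[0,0,0],[0,0,0],[0,0,0],[0,0,0],[0,0,0],[0,0,0],[0,0,0]],"claw":[0,0,0,0,0,0,0,0]}'
```

```text
t: 48.55
position: [597.6, -351.4, 185.2]
orientation: [3.139, -0.001, 0.002]
ft_force: [-4.1, 2.3, 8.7]
grip_width: 0.5
```

```bash
python3 -m jog '{"translation":[[0,0,0.001],[0,0,0.003],[0,0,0.003],[0,0,0.003]],"angular":[[0,0,0],[0,0,0],[0,0,0],[0,0,0]],"claw":[0,0,0,0]}'
```

```text
t: 48.95
position: [597.7, -351.5, 185.1]
orientation: [3.138, -0.001, 0.003]
ft_force: [-8.1, 5.7, 17.3]
grip_width: 0.6
```

```bash
J='"angular":[[0,0,0],[0,0,0],[0,0,0],[0,0,0]],"claw":[0,0,0,0]}'
python3 -m jog '{"translation":[[0,0,-0.006],[0,0,-0.008],[0,0,-0.008],[0,0,-0.008]],"angular":[[0,0,0],[0,0,0],[0,0,0],[0,0,0]],"claw":[0,0,0,0]}'
for i in 1 2; do python3 -m jog '{"translation":[[0,0,-0.003],[0,0,-0.003],[0,0,-0.003],[0,0,-0.003]],"angular":[[0,0,0],[0,0,0],[0,0,0],[0,0,0]],"claw":[0,0,0,0]}' | grep -E 'posi|ft'; done
```

```text
t: 49.35
position: [598.2, -351.9, 187.4]
orientation: [3.139, -0.001, 0.004]
ft_force: [0.6, -0.9, 3.5]
grip_width: 0.5
position: [597.2, -351.2, 189.5]
ft_force: [0.9, -0.7, 3.1]
position: [596.5, -350.6, 191.8]
ft_force: [-0.1, 0.1, -0.1]
```

The spring force runs from first contact at TCP z of about 191 to a hard stop at 185, the full 6 mm. I'll retreat and run the last checks.

```bash
python3 -m jog '{"translation":[[0,0,-0.03],[0,0,-0.07],[-0.03,0,-0.11],[-0.06,-0.03,-0.15],[-0.1,-0.06,-0.18],[-0.14,-0.06,-0.18],[-0.18,-0.06,-0.18],[-0.18,-0.06,-0.18],[-0.18,-0.06,-0.18],[-0.18,-0.06,-0.18]],"angular":[[0,0,0],[0,0,0],[0,0,0],[0,0,0],[0,0,0],[0,0,0],[0,0,0],[0,0,0],[0,0,0],[0,0,0]],"claw":[0,0,0,0,0,0,0,0,0,0]}'
python3 - <<'E'
from h import *
c=snap('wrist','w15.png');s=snap('scene','s15.png');b=snap('side')
def bl(im,x0,y0,x1,y1,f,lo):
    m=f(im[y0:y1,x0:x1]).astype(np.uint8);n,l,st,ce=cv2.connectedComponentsWithStats(m)
    return [((st[i]+[x0,y0,0,0,0]).tolist(),(ce[i]+[x0,y0]).round(1).tolist()) for i in range(1,n) if st[i][4]>lo]
print('mark',bl(s['image'],305,190,325,240,lambda i:i.min(2)>140,5),proj(s,(547,17,178)))
lip=bl(s['image'],200,170,300,215,lambda i:i.max(2)<45,60);print('lip',lip)
for q in lip:print(onz(s,*q[1],186).round(1))
# dial pointer
p=proj(c,(493,-352,194)).astype(int);print(p)
r=bl(c['image'],p[0]-30,p[1]-30,p[0]+30,p[1]+30,lambda i:i.min(2)>150,8)
for q in r:
    print(q)
    if q[0][4]<300:
        v=onz(c,*q[1],194)-[493.3,-352.2,194];print('dial angle cw from back',np.arctan2(-v[1],v[0]).round(2))
print('wads in bin',[(q[1],onz(s,*q[1],30).round()) for q in bl(s['image'],398,190,480,262,lambda i:i.min(2)>150,40)])
for n in('mug','pot'):pass
d=cv2.absdiff(cv2.imread('pics/scene.png'),s['image']).max(2);d=(cv2.medianBlur(d,5)>50).astype(np.uint8)
n,l,st,ce=cv2.connectedComponentsWithStats(d);print('changed',[x.tolist() for x in st[1:] if x[4]>40])
E
```

```text
t: 51.15
position: [418.0, -291.0, 372.5]
orientation: [3.141, -0.001, -0.001]
ft_force: [0.1, 0.3, -0.1]
grip_width: 0.7
mark [([308, 196, 10, 3, 28], [312.2, 197.1])] [312.7 197.5]
lip [([227, 193, 35, 7, 108], [244.2, 195.9])]
[ 582.5 -168.3  186. ]
[336 122]
([306, 92, 60, 60, 1758], [335.9, 124.2])
([329, 104, 7, 15, 46], [332.2, 110.7])
dial angle cw from back -0.39
wads in bin [([432.0, 229.0], array([450., 376.,  30.])), ([458.8, 193.1], array([253., 478.,  30.])), ([419.4, 220.2], array([415., 341.,  30.])), ([458.4, 220.3], array([395., 460.,  30.])), ([429.8, 257.7], array([576., 361.,  30.]))]
changed [[296, 0, 64, 73, 2384], [361, 0, 14, 65, 357], [199, 14, 7, 9, 45], [193, 31, 26, 8, 120], [174, 41, 50, 26, 670], [351, 43, 6, 14, 60], [389, 46, 6, 14, 49], [347, 61, 11, 9, 68], [336, 67, 6, 17, 66], [198, 70, 6, 9, 42], [234, 71, 6, 10, 43], [284, 71, 10, 21, 182], [298, 77, 8, 10, 43], [384, 81, 6, 13, 48], [205, 82, 8, 9, 47], [299, 93, 9, 14, 86], [206, 94, 10, 16, 126], [341, 98, 11, 10, 91], [355, 99, 5, 13, 48], [367, 102, 12, 8, 74], [295, 125, 45, 45, 611], [182, 168, 30, 48, 633], [126, 172, 50, 27, 688], [205, 173, 79, 58, 1077], [290, 174, 29, 33, 474], [225, 193, 39, 8, 198], [73, 197, 8, 8, 48], [279, 207, 9, 17, 75], [346, 207, 18, 20, 272], [410, 213, 18, 16, 240], [443, 215, 23, 25, 367], [206, 222, 28, 10, 158], [348, 235, 28, 20, 336]]
```

```bash
python3 -c "
from rig import env
print(env.hand_in())"
```

```text
the job is handed in; nothing more can be done
None
```

I did every step in the order asked and handed the job in at about 51 s; no verdict is reported.

- **Wads:** all four white wads, two from the tray and two from the desk, are in the bin. I saw them there in the wrist view. The purple one was left alone.
- **Handwheel:** the mark is within about 2° of the top; in the scene view it is at row 197.1, and the top should be at 197.5. Early turns fell short of the angle I commanded. One regrip put up to 17 N sideways on the wheel, so I re-centred the tool and finished with two measured strokes.
- **Dial:** it was turned from position 7 to position 4. The close crop showed the pointer about 20° anticlockwise of the middle, where position 4 is 17°. The last rough check read -0.39 rad instead of -0.30, which is still nearest to position 4.
- **Cover:** it is fully shut. The lip stopped giving way under 19 N, and afterwards it stood at x 582.5 mm, where about 581 was expected.
- **Reset button:** it was pressed to its stop under 17 N, over about 6 mm of travel. My first estimate of its position disagreed with the close view (158 mm against 168 mm high), so I re-measured it from three views before pressing. While checking the travel, I kept light contact of about 3 N for a moment before moving away.
- **Other things on the desk:** the arm did not go down near any of them except the clip pot, which it cleared by my measurements. The before-and-after comparison also shows differences near the book, which I took to be the arm's shadow and did not check further.

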